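Sort the finished copper electrodes under the bench lamp

TASK

First, before touching any electrode, turn the knob of the lamp's black dimmer box clockwise until its white pointer meets the single white line on the box. Then sort the four copper electrodes lying on the grey mat into the two blue bins at the mat's left and right, each into the bin whose rear ledge shows a glued-down sample of the same shape (two are finned blocks, two are round stepped stubs): set them down gently on the bin floor, neither dropped nor stacked. Leave the dial on its line, and leave the plain copper blank, which has no fins, and everything else on the bench where they are.

Things in the scene. Friction and masses are not known exactly. Their poses are not given: they have to be found in the camera images.
- fin1: loose copper finned electrode: block 64 (its x) x 36 (its y) x 32 mm tall; solid base 18 mm tall with five upright 5 mm fins across its y on top; about 0.4 kg; origin at the centre of its underside, z up. Grip across the 36 mm
- fin2: loose copper finned electrode: block 64 (its x) x 36 (its y) x 32 mm tall; solid base 18 mm tall with five upright 5 mm fins across its y on top; about 0.4 kg; origin at the centre of its underside, z up. Grip across the 36 mm
- stub1: loose copper round electrode standing upright: foot 40 mm diameter, 22 mm tall, with a plain neck 22 mm diameter above it up to 52 mm; about 0.3 kg; origin at the centre of its underside, z up
- stub2: loose copper round electrode standing upright: foot 40 mm diameter, 22 mm tall, with a plain neck 22 mm diameter above it up to 52 mm; about 0.3 kg; origin at the centre of its underside, z up
- bin_fin: fixed blue open bin, outside 180 (its x) x 160 (its y) mm, walls 4 mm, floor 4 mm thick; walls 60 mm tall, but 36 mm at its -x side and along the first 50 mm of the sides; origin at the centre of its underside. Behind its +x wall is a 30 mm tall ledge (to x = +140 mm) carrying a fixed, glued-down sample of the finned electrode (top at 62 mm)
- bin_stub: fixed blue open bin, outside 180 (its x) x 160 (its y) mm, walls 4 mm, floor 4 mm thick; walls 60 mm tall, but 36 mm at its -x side and along the first 50 mm of the sides; origin at the centre of its underside. Behind its +x wall is a 30 mm tall ledge (to x = +140 mm) carrying a fixed, glued-down sample of the round stepped electrode (top at 82 mm)
- lamp_dial (a joint): angle of the dimmer knob, rad, growing clockwise seen from above; range 0 to 2.6; the pointer meets the white line at 1.40; it stays where it is left
- dial_grip (a point): on the vertical axis of the knob, 48 mm above the bench, half way up its grip bar. The bar is 52 mm long (this point's x, towards the pointer), 16 mm wide (y), from 37 to 59 mm above the bench; under it a round skirt of radius 36 mm, top at 37 mm. The black box under it is 100 x 100 x 32 mm
- dial_pointer (a point): outer end of the white pointer on the knob's skirt, 36 mm from the knob's axis, 37 mm above the bench
- dial_mark (a point): middle of the white line on top of the dimmer box, 43.5 mm from the knob's axis, 32 mm above the bench
- blank: loose plain copper block without fins, 64 x 36 x 20 mm, a bystander; origin at the centre of its underside
- vblock: loose steel V-block, 40 x 36 x 32 mm, a bystander; origin at the centre of its underside
- glue: loose white glue bottle, 28 mm diameter, 75 mm tall, a bystander; origin at the centre of its underside
- jar: loose amber jar, 50 mm diameter, 55 mm tall, a bystander; origin at the centre of its underside
- collar: loose steel collar lying flat, 44 mm diameter, 14 mm tall, a bystander; origin at the centre of its underside
- screwdriver: loose screwdriver lying flat, 160 mm long along its x, a bystander
- pen: loose red marking pen lying flat, 140 mm long along its x, 10 mm thick, a bystander
There are look-alikes about, which are no part of the job. Leave any purple or red look-alike of the stub2 alone.

How it is judged (in metres and radians):
On the way:
1. the dimmer pointer stands on its line (within 0.14 rad) while all four electrodes are still where they were (within 25 mm) (value of joint lamp_dial between 1.26 and 1.54 rad and distance of each of fin1, fin2, stub1, stub2 from where it was at the start of the episode below 0.025 m), for 0.2 s.
At the end, for the whole second after the job is handed in: Finned electrodes inside the bin with the finned sample, round ones inside the bin with the round sample (underside centre within the walls, under 34 mm above the bin's underside), at rest; dial at 1.40 +/- 0.14 rad; the seven bystanders within 25 mm of their start (x of fin1 in the frame of bin_fin between -0.085 and 0.085 m and y of fin1 in the frame of bin_fin between -0.075 and 0.075 m and z of fin1 in the frame of bin_fin between -0.005 and 0.034 m and linear speed of each of fin1, fin2, stub1, stub2 below 0.03 m/s and x of fin2 in the frame of bin_fin between -0.085 and 0.085 m and y of fin2 in the frame of bin_fin between -0.075 and 0.075 m and z of fin2 in the frame of bin_fin between -0.005 and 0.034 m and x of stub1 in the frame of bin_stub between -0.085 and 0.085 m and y of stub1 in the frame of bin_stub between -0.075 and 0.075 m and z of stub1 in the frame of bin_stub between -0.005 and 0.034 m and x of stub2 in the frame of bin_stub between -0.085 and 0.085 m and y of stub2 in the frame of bin_stub between -0.075 and 0.075 m and z of stub2 in the frame of bin_stub between -0.005 and 0.034 m and value of joint lamp_dial between 1.26 and 1.54 rad and velocity of joint lamp_dial between -0.1 and 0.1 rad/s and distance of each of blank, vblock, glue, jar, collar, screwdriver, pen from where it was at the start of the episode below 0.025 m); the robot touches nothing.
It fails at once if an electrode is dropped: it moves faster than 1 m/s with no finger on it (a free fall of about 50 mm) ((linear speed of fin1 above 1 m/s and contact force between the fingers and fin1 below 0.05 N) or (linear speed of fin2 above 1 m/s and contact force between the fingers and fin2 below 0.05 N) or (linear speed of stub1 above 1 m/s and contact force between the fingers and stub1 below 0.05 N) or (linear speed of stub2 above 1 m/s and contact force between the fingers and stub2 below 0.05 N)).
It fails at once if a bystander is moved by more than 25 mm (distance of any of blank, vblock, glue, jar, collar, screwdriver, pen from where it was at the start of the episode above 0.025 m).
It also fails if it takes over 72 s, if anything falls off the work surface, if the arm or the gripper's body presses on something with over 40 N, if the wrist force passes 120 N, or if a joint passes its speed limit or range.

ROBOT

A 6-joint arm with a two-finger parallel gripper is mounted at the origin on the work surface. World frame = base frame: x ahead of the robot, y to its left, z up, the work surface at z = 0. Lengths are in mm, angles in degrees, forces in N, time in s.
With the tool pointing down it reaches from about 300 to 850 mm from the base axis. Payload 4.2 kg.
Tool frame: the origin (TCP) lies midway between the tips of the shut fingers; the grasp point (between the pads) lies 19 mm behind it; z points along the fingers, y is the line along which they close (so a half turn about z gives the same grasp; the last joint's range is limited). The gripper opens to 91 mm and grips with 3 to 60 N. Pads are 32 mm wide; open, the fingers measure 118 mm over their backs; the gripper's body (76 mm by 178 mm) begins 60 mm behind the grasp point.
Start: joints at [-70.015, 18.312, 89.639, -0, 72.044, -1.146], TCP at [207.29, -536.353, 213.976] pointing down, gripper open.
Joint ranges: [-177.97, 177.97], [-48.28, 115.42], [12.27, 149.76], [-77.06, 257.06], [2.81, 150.46], [-146.56, 146.56]. Speed limits (degrees/s): [147.25, 147.25, 180, 180, 180, 180].

INTERFACE

Orientations are given as [roll, pitch, yaw] about the fixed x, y, z axes, in that order (R = Rz(yaw) Ry(pitch) Rx(roll)).
In Python, from workcell import env gives the robot as it stands.
- The arm moves only by the tool send_rows, never from a script. Its argument "steps" is a list that holds one entry, the list of rows, each a list of 5 numbers: the shift along the tool's x, y, z scaled (see below), then the turn about the tool's z scaled (see below), then the opening, from 0 (shut) to 1 (fully open). In form: [[[dx, dy, dz, yaw, fingers], ...]]. A call has 1 to 5 rows; each row shifts and turns the commanded pose from where the row before left it, along the tool's axes as they then stand; what a row does not reach is not made up. The controller multiplies each number of a shift by 0.04 m and each number of a turn by 0.12 rad. A row lasts 1/12 s, in which the tool goes at most 41.7 mm and 7.16 degrees, less where a joint would pass 70% of its speed; a pose out of reach is approached as far as the arm can. A call with a number of a shift or a turn outside -1 to 1 is refused whole. A call with a gripper value outside its range is refused whole. The fingers move at their own pace and stop on an object; "squeeze" is the grip in N (left out, the last holds). Time passes only in rows, so rows that do not move let the fingers close. It gives the time, the measured TCP pose, the force, the opening and the grip force at its end, in the units of the state.
- env.state(): the state, without advancing time (a new reading comes with each control period).
- env.grab_frame(name): name is "scene" or "top" or "wrist"; returns a dict with "pixels" (480x640x3 uint8, red, green, blue), "depth" (480x640 float32, mm along the optical axis (not along the pixel's ray), 0 where there is no reading), "intrinsics" (3x3 intrinsics, pixels), "cam_to_world" (4x4, takes a point from camera to world coordinates). Camera axes: x right, y down, z forward; pixel columns grow to the right and rows downward; lengths in mm; the calibration is good to about 2 mm. A picture is of the moment at which its call begins.
- env.job_done(): hands the job in; it is judged then, once.
The state is a dict: "time_s": time; "qpos": joint angles; "qvel": joint speeds; "effort": joint torques, N m; "ee_pos": TCP position; "ee_rot": TCP orientation; "force": force on the tool from outside, world axes, zero at the start; "torque": the same for the moment, N m; "gripper_width": finger opening in mm; "gripper_force": force on a finger pad.
Only numpy, scipy, OpenCV 4.12 (cv2) and the standard library are available. Lean on these libraries where they do the work, as an engineer would, in place of code of your own. Each camera call takes 0.05 s, during which the arm holds its last target. There are 200 camera calls.

## Working session

There is one attempt and no reset: what is moved stays moved. The work goes in short steps, Python scripts to look and compute and a tool call to move; the robot and the scene stay as the last step left them, time stands still between calls to the robot, and variables do not carry over. Pictures are saved under pics/ and viewed, at most 10 in all, crops included, and the job is handed in when it is done.

Besides the shell and the picture viewer there is one more tool, called after "Request:" as name(argument=value, ...), one argument or row to a line, values as JSON. send_rows: Moves the arm, as the interface text tells. Shifts and turns lie within -1 to 1; 1 stands for 0.04 m of shift or 0.12 rad of turn. Its arguments: {"type":"object","properties":{"steps":{"type":"array"},"squeeze":{"type":"number"}},"required":["steps"]}

```bash
mkdir -p pics; ls
python3 - <<'E'
from workcell import env
import cv2, numpy as np
for n in ("top","scene"):
    f=env.grab_frame(n); cv2.imwrite(f"pics/{n}0.png",f["pixels"][:,:,::-1]); np.savez(f"pics/{n}0.npz",**f)
    print(n,f["intrinsics"].tolist(),np.round(f["cam_to_world"],3).tolist())
print(env.state())
E
```

```text
pics
top [[596.634043608072, 0.0, 314.8254929368281], [0.0, 596.634043608072, 240.4634909722382], [0.0, 0.0, 1.0]] [[-0.024, -0.997, 0.07, 473.883], [-1.0, 0.024, -0.005, 12.38], [0.003, -0.07, -0.998, 1169.901], [0.0, 0.0, 0.0, 1.0]]
scene [[469.82649706830904, 0.0, 321.29965591142405], [0.0, 469.82649706830904, 241.05390459695818], [0.0, 0.0, 1.0]] [[-0.625, 0.549, -0.555, 1155.171], [0.78, 0.42, -0.463, 480.685], [-0.021, -0.723, -0.691, 795.432], [0.0, 0.0, 0.0, 1.0]]
{'time_s': 0.1, 'qpos': array([-7.00162968e+01,  1.83474930e+01,  8.96996615e+01, -4.58306016e-04,
        7.20422874e+01, -1.14578298e+00]), 'qvel': array([-0.04260121, -0.07642046, -0.13654177,  0.03356676,  0.03160163,
        0.03553963]), 'effort': array([-9.54351606e-06, -4.13333702e+01, -2.32510418e+01,  7.28037511e-02,
        4.21670463e-02, -4.24679445e-05]), 'ee_pos': array([ 207.12164082, -535.92346774,  213.20754006]), 'ee_rot': array([-1.79910567e+02, -1.35284180e-03,  2.11296268e+01]), 'force': array([ 0.23073562, -0.1080202 , -0.2260015 ]), 'torque': array([0.02661917, 0.00551172, 0.0359349 ]), 'gripper_force': 0.0, 'gripper_width': 90.92694774379969}
```

View pics/top0.png

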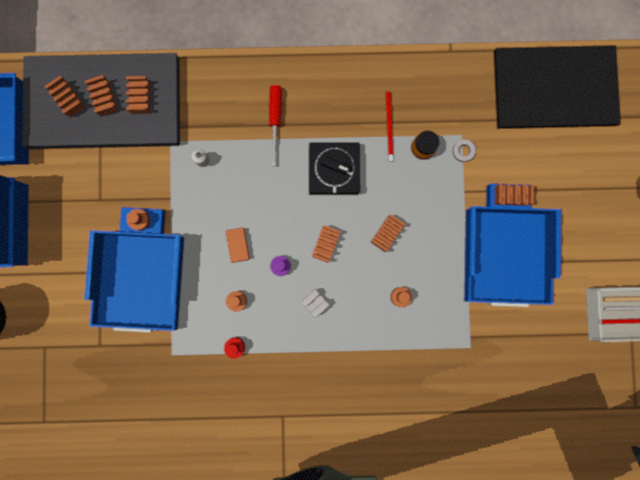

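View pics/scene0.png

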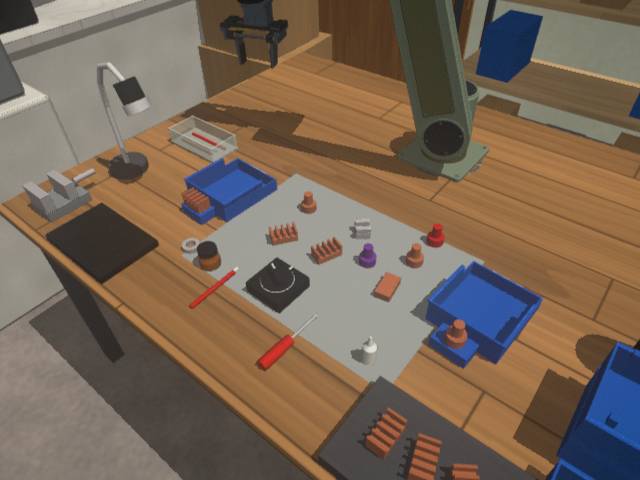

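The top view (image up = +x, right = -y) shows the fins at about (327,243) and (388,233), and the copper stubs at (236,301) and (402,297). The stub-sample bin is on the left at (136,280) and the fin-sample bin on the right at (513,255). The dial is at (334,168) and the plain blank at (237,245). The scene view agrees with this. Next I'll measure these and crop the dial.

```bash
cat > h.py <<'E'
import cv2, numpy as np
def world(f):
    K=f["intrinsics"];T=f["cam_to_world"];d=f["depth"]
    v,u=np.mgrid[0:480,0:640]
    P=np.stack([(u-K[0,2])/K[0,0]*d,(v-K[1,2])/K[1,1]*d,d],-1)
    return P@T[:3,:3].T+T[:3,3]
def ray(f,u,v,z):
    K=f["intrinsics"];T=f["cam_to_world"]
    r=T[:3,:3]@np.linalg.solve(K,[u,v,1.]);return T[:3,3]+r*(z-T[2,3])/r[2]
def rects(f,mask,zlo,zhi,box,amin=20):
    W=world(f);m=mask&(W[...,2]>zlo)&(W[...,2]<zhi)
    b=np.zeros_like(m);x0,x1,y0,y1=box;b[y0:y1,x0:x1]=1
    n,l,s,c=cv2.connectedComponentsWithStats(cv2.morphologyEx((m&b).astype(np.uint8),cv2.MORPH_CLOSE,np.ones((5,5))))
    for i in range(1,n):
        if s[i,4]<amin: continue
        k=(l==i)&m; zt=np.median(W[k][:,2]); v,u=np.nonzero(k)
        p=np.array([ray(f,a,q,zt)[:2] for a,q in zip(u,v)],np.float32)
        (cx,cy),(w,h),a=cv2.minAreaRect(p)
        if w<h: w,h,a=h,w,a+90
        print("px",c[i].round(),"c",(round(cx,1),round(cy,1)),"size",(round(w,1),round(h,1)),"long-axis deg",round((a+90)%180-90,1),"z",zt.round(1),"n",len(u))
def copper(f):
    h=cv2.cvtColor(f["pixels"],cv2.COLOR_RGB2HSV);return (h[...,0]>4)&(h[...,0]<16)&(h[...,1]>110)&(h[...,2]>70)
def blue(f):
    h=cv2.cvtColor(f["pixels"],cv2.COLOR_RGB2HSV);return (h[...,0]>100)&(h[...,0]<125)&(h[...,1]>150)
E
python3 - <<'E'
from h import *
f=dict(np.load("pics/top0.npz"))
W=world(f)
mat=(180,460,200,340)
print("fins");rects(f,copper(f),25,40,mat)
print("stubtops");rects(f,copper(f),44,60,mat)
print("blank+low");rects(f,copper(f),14,24,mat)
print("bins rim");rects(f,blue(f),50,70,(85,190,200,335));rects(f,blue(f),50,70,(460,570,180,310))
print("bins all");rects(f,blue(f),-5,70,(85,190,200,335));rects(f,blue(f),-5,70,(460,570,180,310))
g=f["pixels"].astype(int)
wm=(g.min(-1)>120)
box=(311,358,145,192)
rects(f,wm,20,70,box,3)
rects(f,wm|True,57,70,box,3); print("z",W[150,320,2],W[168,334,2])
cv2.imwrite("pics/dial0.png",cv2.resize(f["pixels"][135:205,300:370,::-1],None,fx=8,fy=8,interpolation=cv2.INTER_CUBIC))
E
```

```text
fins
px [388. 233.] c (565.9, -133.8) size (64.2, 35.0) long-axis deg -35.4 z 31.0 n 278
px [326. 244.] c (547.9, -14.3) size (63.7, 34.0) long-axis deg -21.9 z 31.5 n 243
px [237. 297.] c (446.7, 157.0) size (28.2, 14.3) long-axis deg 18.8 z 30.7 n 18
px [397. 298.] c (437.2, -147.2) size (26.7, 19.1) long-axis deg 13.4 z 27.7 n 22
stubtops
px [403. 297.] c (442.9, -156.4) size (20.6, 18.6) long-axis deg 88.6 z 51.4 n 109
px [233. 301.] c (442.6, 161.6) size (21.0, 19.8) long-axis deg -46.2 z 50.7 n 111
blank+low
px [387. 233.] c (564.7, -133.0) size (59.5, 34.8) long-axis deg -35.4 z 18.1 n 300
px [237. 245.] c (550.6, 157.1) size (62.5, 34.7) long-axis deg 9.2 z 19.5 n 568
px [326. 244.] c (548.4, -14.4) size (53.7, 34.0) long-axis deg -21.6 z 17.5 n 319
px [400. 297.] c (442.6, -156.7) size (37.8, 36.8) long-axis deg 43.3 z 20.5 n 172
px [237. 301.] c (443.1, 161.2) size (36.4, 36.2) long-axis deg 89.1 z 21.5 n 161
bins rim
px [133. 261.] c (511.0, 346.7) size (167.2, 129.2) long-axis deg 85.4 z 59.2 n 857
px [517. 235.] c (541.5, -366.6) size (170.5, 129.2) long-axis deg 87.3 z 
[... 232 characters left out ...]
0) long-axis deg -1.4 z 31.9 n 5
px [343. 168.] c (688.4, -49.5) size (16.1, 4.6) long-axis deg 66.6 z 57.9 n 23
px [316. 173.] c (683.9, 0.3) size (3.9, 1.9) long-axis deg -1.4 z 33.6 n 4
px [350. 173.] c (681.0, -65.0) size (5.8, 1.9) long-axis deg 88.7 z 36.0 n 6
px [318. 177.] c (677.0, -3.4) size (1.9, 1.9) long-axis deg -1.4 z 34.0 n 3
px [326. 183.] c (663.6, -16.8) size (21.5, 3.5) long-axis deg 61.9 z 33.0 n 15
px [339. 185.] c (659.8, -42.5) size (3.8, 0.0) long-axis deg 88.7 z 32.6 n 3
px [334. 188.] c (653.4, -32.7) size (9.7, 3.9) long-axis deg -1.5 z 31.6 n 18
px [334. 164.] c (694.8, -32.8) size (50.8, 16.0) long-axis deg 65.2 z 59.2 n 162
z 29.790778626465226 56.7836269895231
```

View pics/dial0.png

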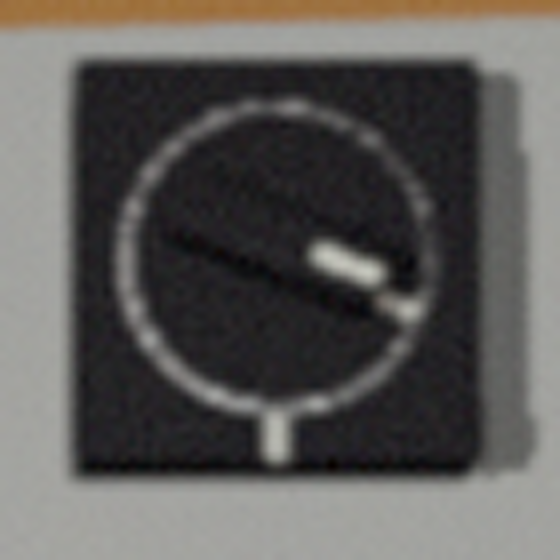

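The crop shows the pointer at right and slightly down (crop 405,308) and the white line at the bottom (277,435). The dial centre is about (695.5,-32.8), the bar lies at 65.2°, and it needs about 65° clockwise. The sizes and heights I measured match the given ones.

```bash
cat > plan.py <<'E'
import sys, numpy as np
from workcell import env
# python3 plan.py x y z yaw [rows] : rows from the present pose, shifts in the tool axes before each row's turn
def plan(tgt,n=None):
    s=env.state();p=s["ee_pos"];a=s["ee_rot"][2]
    d=np.array(tgt[:3])-p;dy=(tgt[3]-a+180)%360-180
    n=int(n or max(np.ceil(np.linalg.norm(d)/39),np.ceil(abs(dy)/6.8),1))
    print("t",round(s["time_s"],2),"pose",p.round(1),"yaw",round(a,1),"d",d.round(1),"dyaw",round(dy,1),"w",round(s["gripper_width"],1),"q6",s["qpos"][5].round(0),"rows",n)
    R=lambda t:np.array([[np.cos(t),np.sin(t),0],[np.sin(t),-np.cos(t),0],[0,0,-1]])
    for i in range(n):
        r=R(np.radians(a+dy*i/n)).T@d/n/40
        print([round(float(v),2) for v in r]+[round(float(-np.radians(dy)/n/.12),2)],end=" " if (i+1)%5 else "\n")
    print()
if __name__=="__main__":
    v=[float(x) for x in sys.argv[1:]];plan(v[:4],v[4] if len(v)>4 else None)
E
python3 plan.py 695.5 -32.8 110 65.2
python3 - <<'E'
from h import *
f=dict(np.load("pics/top0.npz"))
W=world(f);b=blue(f)
# bins: fit rectangle to floor-level interior and to low (-x) rim ; outline at top heights
for box in ((85,190,225,335),(460,570,200,310)):
    rects(f,b,1,7,box,1500); rects(f,b,30,40,box,30)
E
```

```text
t 0.1 pose [ 207.1 -535.9  213.2] yaw 21.1 d [ 488.4  503.1 -103.2] dyaw 44.1 w 90.9 q6 -1.0 rows 19
[0.84, -0.39, 0.14, -0.34] [0.85, -0.35, 0.14, -0.34] [0.87, -0.32, 0.14, -0.34] [0.88, -0.28, 0.14, -0.34] [0.89, -0.25, 0.14, -0.34]
[0.9, -0.21, 0.14, -0.34] [0.91, -0.17, 0.14, -0.34] [0.91, -0.14, 0.14, -0.34] [0.92, -0.1, 0.14, -0.34] [0.92, -0.06, 0.14, -0.34]
[0.92, -0.02, 0.14, -0.34] [0.92, 0.01, 0.14, -0.34] [0.92, 0.05, 0.14, -0.34] [0.92, 0.09, 0.14, -0.34] [0.91, 0.12, 0.14, -0.34]
[0.91, 0.16, 0.14, -0.34] [0.9, 0.2, 0.14, -0.34] [0.89, 0.23, 0.14, -0.34] [0.88, 0.27, 0.14, -0.34] 
px [136. 281.] c (485.8, 350.6) size (172.5, 156.9) long-axis deg -4.4 z 3.7 n 5236
px [126. 230.] c (582.0, 366.5) size (24.8, 17.6) long-axis deg 53.4 z 31.0 n 41
px [151. 230.] c (580.7, 323.3) size (41.9, 21.1) long-axis deg 88.6 z 31.5 n 60
px [128. 299.] c (483.3, 348.9) size (173.8, 160.4) long-axis deg -4.5 z 34.7 n 388
px [509. 257.] c (516.0, -370.6) size (172.6, 146.3) long-axis deg -3.1 z 3.6 n 5019
px [516. 252.] c (524.6, -364.9) size (193.9, 162.0) long-axis deg -3.4 z 34.7 n 562
```

Request:
send_rows(
  steps=[
    [[0.84,-0.39,0.14,-0.34,0.6],[0.85,-0.35,0.14,-0.34,0.6],[0.87,-0.32,0.14,-0.34,0.6],[0.88,-0.28,0.14,-0.34,0.6],[0.89,-0.25,0.14,-0.34,0.6]],
  ],
  squeeze=20,
)

```text
time_s: 0.52
ee_pos: [336.4, -402.0, 185.4]
ee_rot: [-180.0, 0.0, 32.9]
force: [0.4, -1.0, 0.5]
gripper_width: 60.8
gripper_force: 0.0
```

Request:
send_rows(
  steps=[
    [[0.9,-0.21,0.14,-0.34,0.6],[0.91,-0.17,0.14,-0.34,0.6],[0.91,-0.14,0.14,-0.34,0.6],[0.92,-0.1,0.14,-0.34,0.6],[0.92,-0.06,0.14,-0.34,0.6]],
  ],
)

```text
time_s: 0.93
ee_pos: [464.9, -269.0, 157.4]
ee_rot: [-180.0, 0.0, 44.6]
force: [0.5, 0.2, 0.6]
gripper_width: 54.5
gripper_force: 0.0
```

Request:
send_rows(
  steps=[
    [[0.92,-0.02,0.14,-0.34,0.6],[0.92,0.01,0.14,-0.34,0.6],[0.92,0.05,0.14,-0.34,0.6],[0.92,0.09,0.14,-0.34,0.6],[0.91,0.12,0.14,-0.34,0.6]],
  ],
)

```text
time_s: 1.35
ee_pos: [592.7, -136.4, 129.3]
ee_rot: [-180.0, 0.0, 56.3]
force: [0.4, -0.4, 0.2]
gripper_width: 54.9
gripper_force: 0.0
```

Request:
send_rows(
  steps=[
    [[0.91,0.16,0.14,-0.34,0.6],[0.9,0.2,0.14,-0.34,0.6],[0.89,0.23,0.14,-0.34,0.6],[0.88,0.27,0.14,-0.34,0.6],[0,0,0,0,0.6]],
  ],
)

```text
time_s: 1.77
ee_pos: [697.2, -26.2, 105.1]
ee_rot: [-180.0, -0.1, 65.9]
force: [-0.3, -0.0, -0.1]
gripper_width: 54.6
gripper_force: 0.0
```

```bash
python3 plan.py 695.5 -32.8 42 65.2 5
```

```text
t 1.77 pose [697.2 -26.2 105.1] yaw 65.9 d [ -1.7  -6.6 -63.1] dyaw -0.7 w 54.6 q6 21.0 rows 5
[-0.03, 0.01, 0.32, 0.02] [-0.03, 0.01, 0.32, 0.02] [-0.03, 0.01, 0.32, 0.02] [-0.03, 0.01, 0.32, 0.02] [-0.03, 0.01, 0.32, 0.02]
```

Request:
send_rows(
  steps=[
    [[-0.06,0.02,0.3,0.05,0.6],[-0.06,0.02,0.34,0.05,0.6],[-0.03,0.01,0.32,0,0.6],[0,0,0.32,0,0.6],[0,0,0.3,0,0.6]],
  ],
)

```text
time_s: 2.18
ee_pos: [691.6, -39.5, 42.8]
ee_rot: [-179.9, 0.1, 64.7]
force: [-0.1, 0.3, 0.0]
gripper_width: 55.0
gripper_force: 0.0
```

Request:
send_rows(
  steps=[
    [[0,0,0,0,0],[0,0,0,0,0],[0,0,0,0,0],[0,0,0,0,0],[0,0,0,0,0]],
  ],
)

```text
time_s: 2.6
ee_pos: [693.8, -38.1, 45.4]
ee_rot: [179.9, -0.0, 64.9]
force: [0.1, 0.8, -0.3]
gripper_width: 24.1
gripper_force: 0.0
```

```bash
python3 plan.py 695.5 -32.8 42 65.2 5
```

```text
t 2.6 pose [693.8 -38.1  45.4] yaw 64.9 d [ 1.7  5.3 -3.4] dyaw 0.3 w 24.1 q6 21.0 rows 5
[0.03, -0.0, 0.02, -0.01] [0.03, -0.0, 0.02, -0.01] [0.03, -0.0, 0.02, -0.01] [0.03, -0.0, 0.02, -0.01] [0.03, -0.0, 0.02, -0.01]
```

Request:
send_rows(
  steps=[
    [[0.14,0,0.07,0,0.27],[0,0,0,0,0.27],[0,0,0,0,0.27],[0,0,0,0,0.27]],
  ],
)

```text
time_s: 2.93
ee_pos: [695.7, -32.6, 41.5]
ee_rot: [180.0, 0.0, 64.9]
force: [0.5, 0.6, 0.1]
gripper_width: 24.8
gripper_force: 0.0
```

```bash
python3 plan.py 695.5 -32.8 42 65.2 1
```

```text
t 2.93 pose [695.7 -32.6  41.5] yaw 64.9 d [-0.2 -0.2  0.5] dyaw 0.3 w 24.8 q6 21.0 rows 1
[-0.01, -0.0, -0.01, -0.05]
```

Centred on the knob. Next I close and turn 65° clockwise (1.137 rad, 9.5 units).

Request:
send_rows(
  steps=[
    [[0,0,0,0,0],[0,0,0,0,0],[0,0,0,0,0],[0,0,0,0,0],[0,0,0,0,0]],
  ],
  squeeze=15,
)

```text
time_s: 3.35
ee_pos: [695.2, -32.6, 41.6]
ee_rot: [-179.9, -0.0, 64.9]
force: [-1.3, 2.2, 1.0]
gripper_width: 15.8
gripper_force: 15.0
```

Request:
send_rows(
  steps=[
    [[0,0,0,0.5,0],[0,0,0,0.6,0],[0,0,0,0.6,0],[0,0,0,0.6,0],[0,0,0,0.6,0]],
  ],
)

```text
time_s: 3.77
ee_pos: [695.5, -32.8, 41.5]
ee_rot: [-180.0, 0.0, 44.7]
force: [-2.1, 1.6, 1.1]
gripper_width: 15.5
gripper_force: 15.0
```

Request:
send_rows(
  steps=[
    [[0,0,0,0.6,0],[0,0,0,0.6,0],[0,0,0,0.6,0],[0,0,0,0.6,0],[0,0,0,0.6,0]],
  ],
)

```text
time_s: 4.18
ee_pos: [695.7, -33.2, 41.5]
ee_rot: [180.0, -0.0, 24.1]
force: [-1.0, -0.1, 0.4]
gripper_width: 16.1
gripper_force: 15.0
```

Request:
send_rows(
  steps=[
    [[0,0,0,0.6,0],[0,0,0,0.6,0],[0,0,0,0.6,0],[0,0,0,0.6,0],[0,0,0,0.6,0]],
  ],
)

```text
time_s: 4.6
ee_pos: [695.8, -33.6, 41.5]
ee_rot: [179.9, -0.0, 3.5]
force: [-0.6, -0.7, 1.2]
gripper_width: 16.1
gripper_force: 15.0
```

Request:
send_rows(
  steps=[
    [[0,0,0,0.6,0],[0,0,0,0,0],[0,0,0,0,0],[0,0,0,0,0],[0,0,0,0,0]],
  ],
)

```text
time_s: 5.02
ee_pos: [695.8, -33.6, 41.6]
ee_rot: [179.9, -0.0, -0.4]
force: [-0.4, -3.2, 0.1]
gripper_width: 15.8
gripper_force: 15.0
```

```bash
python3 plan.py 695.5 -32.8 42 0 1
python3 - <<'E'
from workcell import env
print(env.state()["torque"])
E
```

```text
t 5.02 pose [695.8 -33.6  41.6] yaw -0.4 d [-0.3  0.8  0.4] dyaw 0.4 w 15.8 q6 87.0 rows 1
[-0.01, -0.02, -0.01, -0.06] 
[-0.57781134  0.05172589 -0.0271168 ]
```

Request:
send_rows(
  steps=[
    [[0,0,0,0,0.45],[0,0,0,0,0.45],[0,0,0,0,0.45],[0,0,-0.3,0,0.55],[0,0,-0.7,0,0.6]],
  ],
)

```text
time_s: 5.43
ee_pos: [692.9, -32.4, 78.4]
ee_rot: [-180.0, 0.5, -0.4]
force: [0.4, -0.4, -0.5]
gripper_width: 46.1
gripper_force: 0.0
```

Request:
send_rows(
  steps=[
    [[0,0,-0.8,0,0.6],[-0.9,0,-0.2,0.5,0.6],[-0.9,-0.1,0,0.5,0.6],[-0.9,-0.1,0,0.5,0.6],[-0.9,-0.2,0,0.5,0.6]],
  ],
)

```text
time_s: 5.85
ee_pos: [553.6, -3.3, 122.7]
ee_rot: [-180.0, -0.1, -14.4]
force: [0.1, 0.5, -0.3]
gripper_width: 55.2
gripper_force: 0.0
```

Request:
send_rows(
  steps=[
    [[0,0,0,0.5,0.6],[0,0,0,0.5,0.6],[0,0,0,0,0.6],[0,0,0,0,0.6],[0,0,0,0,0.6]],
  ],
)

```text
time_s: 6.27
ee_pos: [555.5, -3.0, 122.1]
ee_rot: [-180.0, -0.1, -21.0]
force: [0.2, -0.5, 0.6]
gripper_width: 54.9
gripper_force: 0.0
```

```bash
python3 plan.py 547.9 -14.3 60 -21.9 3
python3 - <<'E'
from h import *
from workcell import env
f=env.grab_frame("top"); np.savez("pics/top1.npz",**f)
cv2.imwrite("pics/dial1.png",cv2.resize(f["pixels"][130:290,270:430,::-1],None,fx=3.7,fy=3.7,interpolation=cv2.INTER_CUBIC))
box=(311,358,145,192)
rects(f,f["pixels"].min(-1)>120,20,70,box,6)
rects(f,f["pixels"].min(-1)>=0,57,70,box,3)
E
```

```text
t 6.27 pose [555.5  -3.  122.1] yaw -21.0 d [ -7.6 -11.3 -62.1] dyaw -0.9 w 54.9 q6 110.0 rows 3
[-0.03, 0.11, 0.52, 0.04] [-0.02, 0.11, 0.52, 0.04] [-0.02, 0.11, 0.52, 0.04] 
px [317. 172.] c (686.0, -0.2) size (35.0, 5.2) long-axis deg 17.9 z 33.6 n 28
px [335. 174.] c (674.5, -33.2) size (22.8, 5.6) long-axis deg -1.5 z 59.6 n 29
px [334. 164.] c (694.7, -32.8) size (51.5, 15.1) long-axis deg -1.5 z 58.9 n 161
```

View pics/dial1.png

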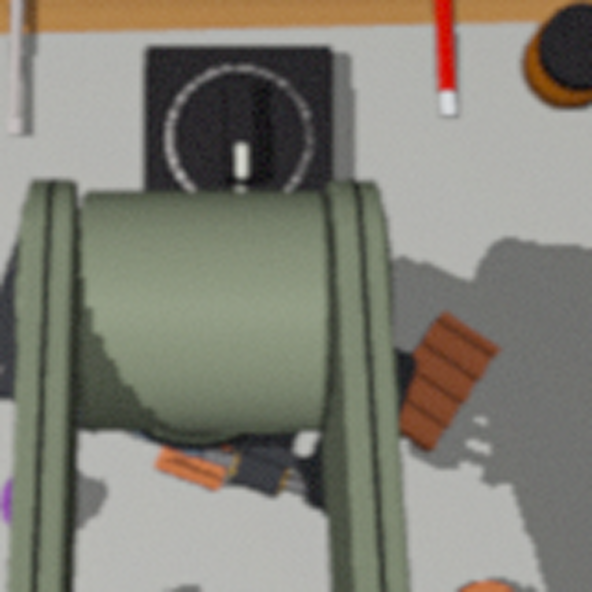

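The crop shows the bar and pointer now pointing straight down (crop 240,160) along the line's direction, at about -1±1°, so the dial is on its line. The arm hides the line itself. Next is the fin at (548,-14).

Request:
send_rows(
  steps=[
    [[-0.04,0.16,0.5,0.1,0.6],[-0.02,0.16,0.5,0.03,0.6],[0,0,0.5,0,0.6],[0,0,0,0,0.6],[0,0,0,0,0.6]],
  ],
)

```text
time_s: 6.73
ee_pos: [547.7, -14.1, 60.9]
ee_rot: [180.0, 0.1, -22.0]
force: [0.8, 0.5, 0.9]
gripper_width: 54.6
gripper_force: 0.0
```

Request:
send_rows(
  steps=[
    [[0,0,0,0,0.6],[0,0,0,0,0.6]],
  ],
)

```text
time_s: 6.9
ee_pos: [549.3, -14.0, 62.8]
ee_rot: [-179.9, -0.1, -22.0]
force: [1.4, -0.8, -0.4]
gripper_width: 54.8
gripper_force: 0.0
```

```bash
python3 plan.py 547.9 -14.3 6 -21.9 3
```

```text
t 6.9 pose [549.3 -14.   62.8] yaw -22.0 d [ -1.4  -0.3 -56.8] dyaw 0.1 w 54.8 q6 109.0 rows 3
[-0.01, 0.01, 0.47, -0.0] [-0.01, 0.01, 0.47, -0.0] [-0.01, 0.01, 0.47, -0.0]
```

Request:
send_rows(
  steps=[
    [[-0.02,0.01,0.45,0,0.6],[-0.02,0,0.45,0,0.6],[0,0,0.35,0,0.6],[0,0,0.12,0,0.6],[0,0,0,0,0.6]],
  ],
)

```text
time_s: 7.32
ee_pos: [546.3, -13.7, 6.6]
ee_rot: [180.0, 0.0, -22.0]
force: [0.5, -0.0, -0.0]
gripper_width: 54.6
gripper_force: 0.0
```

Request:
send_rows(
  steps=[
    [[0,0,0,0,0],[0,0,0,0,0],[0,0,0,0,0],[0,0,0,0,0],[0,0,0,0,0]],
  ],
  squeeze=30,
)

```text
time_s: 7.73
ee_pos: [547.3, -13.8, 7.8]
ee_rot: [-180.0, -0.1, -22.0]
force: [-0.2, 0.0, 4.1]
gripper_width: 35.7
gripper_force: 30.0
```

```bash
python3 plan.py 547.9 -14.3 150 -21.9 4
```

```text
t 7.73 pose [547.3 -13.8   7.8] yaw -22.0 d [  0.6  -0.5 142.2] dyaw 0.1 w 35.7 q6 109.0 rows 4
[0.0, 0.0, -0.89, -0.0] [0.0, 0.0, -0.89, -0.0] [0.0, 0.0, -0.89, -0.0] [0.0, 0.0, -0.89, -0.0]
```

Request:
send_rows(
  steps=[
    [[0,0,-0.3,0,0],[0,0,-0.7,0,0],[0,0,-0.8,0,0],[0,0,-0.8,0,0],[0,0,-0.4,0,0]],
  ],
)

```text
time_s: 8.15
ee_pos: [547.4, -13.9, 129.7]
ee_rot: [-179.9, -0.2, -22.0]
force: [1.4, 0.2, -4.7]
gripper_width: 36.0
gripper_force: 30.0
```

```bash
python3 plan.py 556 -348 125 -3.2
```

```text
t 8.15 pose [547.4 -13.9 129.7] yaw -22.0 d [   8.6 -334.1   -4.7] dyaw 18.8 w 36.0 q6 109.0 rows 9
[0.37, 0.85, 0.01, -0.3] [0.34, 0.86, 0.01, -0.3] [0.31, 0.88, 0.01, -0.3] [0.27, 0.89, 0.01, -0.3] [0.24, 0.9, 0.01, -0.3]
[0.21, 0.9, 0.01, -0.3] [0.18, 0.91, 0.01, -0.3] [0.14, 0.92, 0.01, -0.3] [0.11, 0.92, 0.01, -0.3]
```

Lifted, with 4.7 N of load as expected.

Request:
send_rows(
  steps=[
    [[0.3,0.6,0.01,-0.3,0],[0.34,0.86,0.01,-0.3,0],[0.31,0.88,0.01,-0.3,0],[0.27,0.89,0.01,-0.3,0],[0.24,0.9,0.01,-0.3,0]],
  ],
)

```text
time_s: 8.57
ee_pos: [550.9, -190.5, 123.7]
ee_rot: [-180.0, 0.1, -11.5]
force: [1.3, 0.2, -4.3]
gripper_width: 36.0
gripper_force: 30.0
```

Request:
send_rows(
  steps=[
    [[0.21,0.9,0.01,-0.3,0],[0.18,0.91,0.01,-0.3,0],[0.14,0.92,0.01,-0.3,0],[0.11,0.8,0.01,-0.3,0],[0.07,0.35,0,0,0]],
  ],
)

```text
time_s: 8.98
ee_pos: [556.7, -351.2, 121.6]
ee_rot: [179.9, 0.1, -3.5]
force: [-0.3, 0.1, -4.8]
gripper_width: 35.7
gripper_force: 30.0
```

Request:
send_rows(
  steps=[
    [[0,0,0,0,0],[0,0,0,0,0],[0,0,0,0,0],[0,0,0,0,0]],
  ],
)

```text
time_s: 9.32
ee_pos: [557.8, -345.3, 122.7]
ee_rot: [-179.9, 0.1, -3.3]
force: [0.6, 0.7, -4.8]
gripper_width: 35.7
gripper_force: 30.0
```

```bash
python3 plan.py 556 -348 14 -3.2 5
python3 - <<'E'
from h import *
from workcell import env
f=env.grab_frame("scene")
cv2.imwrite("pics/s1.png",f["pixels"][100:350,100:540,::-1])
E
```

```text
t 9.32 pose [ 557.8 -345.3  122.7] yaw -3.3 d [  -1.8   -2.7 -108.7] dyaw 0.1 w 35.7 q6 61.0 rows 5
[-0.01, 0.01, 0.54, -0.0] [-0.01, 0.01, 0.54, -0.0] [-0.01, 0.01, 0.54, -0.0] [-0.01, 0.01, 0.54, -0.0] [-0.01, 0.01, 0.54, -0.0]
```

View pics/s1.png

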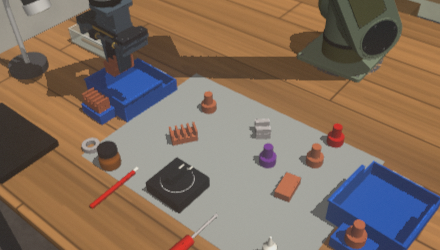

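The picture shows the held fin above the right bin (crop 120,65), with everything else in place. I'll lower it now.

Request:
send_rows(
  steps=[
    [[-0.03,0.05,0.5,0,0],[-0.02,0.02,0.7,0,0],[0,0,0.7,0,0],[0,0,0.4,0,0],[0,0,0.25,0,0]],
  ],
)

```text
time_s: 9.78
ee_pos: [554.7, -347.6, 18.8]
ee_rot: [-179.9, 0.2, -3.3]
force: [-0.7, 1.1, -4.9]
gripper_width: 36.2
gripper_force: 30.0
```

Request:
send_rows(
  steps=[
    [[0,0,0.1,0,0],[0,0,0,0,0],[0,0,0,0,0],[0,0,0,0,0]],
  ],
)

```text
time_s: 10.12
ee_pos: [557.1, -350.2, 18.9]
ee_rot: [179.9, -0.2, -3.4]
force: [0.2, -1.1, -4.3]
gripper_width: 35.8
gripper_force: 30.0
```

Request:
send_rows(
  steps=[
    [[0,0,0.08,0,0],[0,0,0.07,0,0],[0,0,0.03,0,0],[0,0,0,0,0],[0,0,0,0,0]],
  ],
)

```text
time_s: 10.53
ee_pos: [556.5, -350.1, 11.8]
ee_rot: [179.9, -0.1, -3.4]
force: [-1.6, 1.0, 5.9]
gripper_width: 36.1
gripper_force: 30.0
```

Floor contact (+5.9 N). Release slowly, rise, and go to the other fin.

Request:
send_rows(
  steps=[
    [[0,0,0,0,0.5],[0,0,0,0,0.5],[0,0,0,0,0.5],[0,0,-0.4,0,0.5],[0,0,-0.8,0,0.5]],
  ],
)

```text
time_s: 10.95
ee_pos: [553.3, -348.0, 54.1]
ee_rot: [-179.7, 0.5, -3.4]
force: [-0.1, -0.4, -0.6]
gripper_width: 45.3
gripper_force: 0.0
```

Request:
send_rows(
  steps=[
    [[0,0,-0.9,0,0.5],[0,0,-0.7,0,0.5],[0,0,0,0,0.5],[0,0,0,0,0.5]],
  ],
)

```text
time_s: 11.28
ee_pos: [557.0, -350.4, 124.1]
ee_rot: [179.9, -0.2, -3.4]
force: [0.2, 0.1, -0.7]
gripper_width: 45.2
gripper_force: 0.0
```

```bash
python3 plan.py 565.9 -133.8 100 -35.4
```

```text
t 11.28 pose [ 557.  -350.4  124.1] yaw -3.4 d [  8.9 216.6 -24.1] dyaw -32.0 w 45.2 q6 60.0 rows 6
[-0.02, -0.9, 0.1, 0.78] [-0.1, -0.9, 0.1, 0.78] [-0.18, -0.88, 0.1, 0.78] [-0.26, -0.86, 0.1, 0.78] [-0.34, -0.84, 0.1, 0.78]
[-0.42, -0.8, 0.1, 0.78]
```

Request:
send_rows(
  steps=[
    [[-0.02,-0.9,0,0.78,0.6],[-0.1,-0.9,0,0.78,0.6],[-0.18,-0.88,0.1,0.78,0.6],[-0.26,-0.86,0.2,0.78,0.6],[-0.34,-0.84,0.2,0.78,0.6]],
  ],
)

```text
time_s: 11.7
ee_pos: [562.8, -167.8, 100.2]
ee_rot: [180.0, 0.1, -30.5]
force: [-0.3, -0.2, 0.7]
gripper_width: 54.7
gripper_force: 0.0
```

Request:
send_rows(
  steps=[
    [[-0.42,-0.8,0.1,0.78,0.6],[0,0,0,0,0.6],[0,0,0,0,0.6],[0,0,0,0,0.6],[0,0,0,0,0.6]],
  ],
)

```text
time_s: 12.12
ee_pos: [565.3, -134.4, 97.4]
ee_rot: [180.0, 0.0, -35.6]
force: [-0.3, -0.8, 0.4]
gripper_width: 55.2
gripper_force: 0.0
```

```bash
python3 plan.py 565.9 -133.8 55 -35.4 2
```

```text
t 12.12 pose [ 565.3 -134.4   97.4] yaw -35.6 d [  0.6   0.6 -42.4] dyaw 0.2 w 55.2 q6 111.0 rows 2
[0.0, -0.01, 0.53, -0.02] [0.0, -0.01, 0.53, -0.02]
```

Request:
send_rows(
  steps=[
    [[0,0,0.6,0,0.6],[0,0,0.7,0,0.6],[0,0,0.5,0,0.6],[0,0,0.3,0,0.6],[0,0,0.1,0,0.6]],
  ],
)

```text
time_s: 12.53
ee_pos: [563.8, -134.5, 7.5]
ee_rot: [179.9, 0.2, -35.7]
force: [0.1, -0.2, -0.9]
gripper_width: 54.7
gripper_force: 0.0
```

Request:
send_rows(
  steps=[
    [[0,0,0,0,0.6],[0,0,0,0,0.6],[0,0,0,0,0.6]],
  ],
)

```text
time_s: 12.78
ee_pos: [566.4, -134.1, 11.1]
ee_rot: [-180.0, -0.1, -35.6]
force: [-1.0, -0.0, 1.0]
gripper_width: 55.0
gripper_force: 0.0
```

Request:
send_rows(
  steps=[
    [[0,0,0.1,0,0],[0,0,0,0,0],[0,0,0,0,0],[0,0,0,0,0],[0,0,0,0,0]],
  ],
)

```text
time_s: 13.2
ee_pos: [565.5, -133.5, 6.3]
ee_rot: [180.0, -0.0, -35.6]
force: [-0.8, -1.3, 1.9]
gripper_width: 35.7
gripper_force: 30.0
```

Request:
send_rows(
  steps=[
    [[0,0,-0.3,0,0],[0,0,-0.7,0,0],[0,0,-0.8,0,0],[0,0,-0.8,0,0],[0,0,-0.3,0,0]],
  ],
)

```text
time_s: 13.62
ee_pos: [567.4, -133.7, 125.9]
ee_rot: [-179.9, -0.3, -35.6]
force: [0.9, -0.5, -4.0]
gripper_width: 35.8
gripper_force: 30.0
```

Request:
send_rows(
  steps=[
    [[0,0,0,0,0],[0,0,0,0,0]],
  ],
)

```text
time_s: 13.78
ee_pos: [565.0, -133.2, 121.6]
ee_rot: [180.0, 0.0, -35.6]
force: [0.4, -0.1, -4.6]
gripper_width: 35.7
gripper_force: 30.0
```

```bash
python3 plan.py 478 -384 123 -3.2
```

```text
t 13.78 pose [ 565.  -133.2  121.6] yaw -35.6 d [ -87.  -250.8    1.4] dyaw 32.4 w 35.7 q6 111.0 rows 7
[0.27, 0.91, -0.01, -0.67] [0.19, 0.93, -0.01, -0.67] [0.12, 0.94, -0.01, -0.67] [0.04, 0.95, -0.01, -0.67] [-0.03, 0.95, -0.01, -0.67]
[-0.11, 0.94, -0.01, -0.67] [-0.19, 0.93, -0.01, -0.67]
```

Request:
send_rows(
  steps=[
    [[0.2,0.65,-0.01,-0.67,0],[0.19,0.93,-0.01,-0.67,0],[0.12,0.94,-0.01,-0.67,0],[0.04,0.95,-0.01,-0.67,0],[-0.03,0.95,-0.01,-0.67,0]],
  ],
)

```text
time_s: 14.2
ee_pos: [504.6, -303.0, 121.1]
ee_rot: [-179.9, 0.3, -12.3]
force: [0.9, 0.1, -3.8]
gripper_width: 36.0
gripper_force: 30.0
```

Request:
send_rows(
  steps=[
    [[-0.11,0.94,-0.01,-0.67,0],[-0.19,0.8,-0.01,-0.67,0],[0,0.35,0,0,0],[0,0,0,0,0],[0,0,0,0,0]],
  ],
)

```text
time_s: 14.62
ee_pos: [480.6, -382.4, 122.4]
ee_rot: [-179.8, 0.2, -3.5]
force: [-0.4, 0.7, -4.5]
gripper_width: 35.6
gripper_force: 30.0
```

Request:
send_rows(
  steps=[
    [[0,0,0,0,0],[0,0,0,0,0]],
  ],
)

```text
time_s: 14.78
ee_pos: [481.7, -381.2, 123.8]
ee_rot: [-179.9, 0.1, -3.3]
force: [0.2, -0.8, -4.0]
gripper_width: 36.1
gripper_force: 30.0
```

```bash
python3 plan.py 478 -384 18 -3.2 5
```

```text
t 14.78 pose [ 481.7 -381.2  123.8] yaw -3.3 d [  -3.7   -2.8 -105.8] dyaw 0.1 w 36.1 q6 54.0 rows 5
[-0.02, 0.01, 0.53, -0.0] [-0.02, 0.01, 0.53, -0.0] [-0.02, 0.01, 0.53, -0.0] [-0.02, 0.01, 0.53, -0.0] [-0.02, 0.01, 0.53, -0.0]
```

Request:
send_rows(
  steps=[
    [[-0.06,0.05,0.5,0,0],[-0.04,0,0.7,0,0],[0,0,0.7,0,0],[0,0,0.45,0,0],[0,0,0.25,0,0]],
  ],
)

```text
time_s: 15.2
ee_pos: [476.6, -382.2, 18.1]
ee_rot: [-179.8, 0.2, -3.3]
force: [-0.8, -0.2, -3.6]
gripper_width: 35.5
gripper_force: 30.0
```

Request:
send_rows(
  steps=[
    [[0,0,0.05,0,0],[0,0,0,0,0],[0,0,0,0,0],[0,0,0,0,0]],
  ],
)

```text
time_s: 15.53
ee_pos: [478.6, -385.4, 20.4]
ee_rot: [179.9, -0.2, -3.3]
force: [-0.8, 0.6, -4.0]
gripper_width: 35.4
gripper_force: 30.0
```

Request:
send_rows(
  steps=[
    [[0,0,0.12,0,0],[0,0,0.1,0,0],[0,0,0.04,0,0],[0,0,0,0,0],[0,0,0,0,0]],
  ],
)

```text
time_s: 15.95
ee_pos: [478.0, -385.2, 10.1]
ee_rot: [179.9, -0.1, -3.4]
force: [-1.0, 1.6, 5.8]
gripper_width: 35.6
gripper_force: 30.0
```

Request:
send_rows(
  steps=[
    [[0,0,0,0,0.5],[0,0,0,0,0.5],[0,0,0,0,0.5],[0,0,-0.4,0,0.5],[0,0,-0.8,0,0.5]],
  ],
)

```text
time_s: 16.37
ee_pos: [475.1, -382.9, 53.0]
ee_rot: [-179.7, 0.4, -3.3]
force: [0.7, -0.8, -0.7]
gripper_width: 45.6
gripper_force: 0.0
```

Request:
send_rows(
  steps=[
    [[0,0,-0.9,0,0.5],[0,0,-0.7,0,0.5],[0,0,0,0,0.5],[0,0,0,0,0.5]],
  ],
)

```text
time_s: 16.7
ee_pos: [478.4, -385.5, 122.2]
ee_rot: [179.8, -0.2, -3.3]
force: [-0.4, -0.0, 0.1]
gripper_width: 45.7
gripper_force: 0.0
```

```bash
python3 plan.py 442.8 -156.5 110 -3.4
```

```text
t 16.7 pose [ 478.4 -385.5  122.2] yaw -3.3 d [-35.6 229.  -12.2] dyaw -0.1 w 45.7 q6 53.0 rows 6
[-0.2, -0.94, 0.05, 0.0] [-0.2, -0.94, 0.05, 0.0] [-0.2, -0.94, 0.05, 0.0] [-0.2, -0.94, 0.05, 0.0] [-0.2, -0.94, 0.05, 0.0]
[-0.2, -0.94, 0.05, 0.0]
```

Request:
send_rows(
  steps=[
    [[-0.2,-0.94,0.05,0,0.6],[-0.2,-0.94,0.05,0,0.6],[-0.2,-0.94,0.05,0,0.6],[-0.2,-0.94,0.05,0,0.6],[-0.2,-0.94,0.05,0,0.6]],
  ],
)

```text
time_s: 17.12
ee_pos: [446.7, -192.7, 108.4]
ee_rot: [-179.9, 0.2, -3.4]
force: [0.9, 0.4, 0.2]
gripper_width: 54.7
gripper_force: 0.0
```

Request:
send_rows(
  steps=[
    [[-0.2,-0.94,0.05,0,0.6],[0,0,0,0,0.6],[0,0,0,0,0.6],[0,0,0,0,0.6],[0,0,0,0,0.6]],
  ],
)

```text
time_s: 17.53
ee_pos: [442.9, -157.7, 107.8]
ee_rot: [180.0, 0.0, -3.4]
force: [0.3, 0.5, -0.7]
gripper_width: 54.5
gripper_force: 0.0
```

```bash
python3 plan.py 442.8 -156.5 27 -3.3 4
```

```text
t 17.53 pose [ 442.9 -157.7  107.8] yaw -3.4 d [ -0.1   1.2 -80.8] dyaw 0.1 w 54.5 q6 72.0 rows 4
[-0.0, -0.01, 0.51, -0.0] [-0.0, -0.01, 0.51, -0.0] [-0.0, -0.01, 0.51, -0.0] [-0.0, -0.01, 0.51, -0.0]
```

Request:
send_rows(
  steps=[
    [[0,-0.03,0.6,0,0.6],[0,0,0.7,0,0.6],[0,0,0.4,0,0.6],[0,0,0.2,0,0.6],[0,0,0.1,0,0.6]],
  ],
)

```text
time_s: 17.95
ee_pos: [442.3, -156.4, 27.0]
ee_rot: [-180.0, 0.1, -3.4]
force: [0.0, -0.7, 0.4]
gripper_width: 55.1
gripper_force: 0.0
```

Request:
send_rows(
  steps=[
    [[0,0,0,0,0.6],[0,0,0,0,0.6],[0,0,0,0,0.6]],
  ],
)

```text
time_s: 18.2
ee_pos: [443.7, -156.1, 29.3]
ee_rot: [180.0, -0.1, -3.4]
force: [0.8, -0.5, -0.3]
gripper_width: 54.7
gripper_force: 0.0
```

Request:
send_rows(
  steps=[
    [[0,0,0,0,0],[0,0,0,0,0],[0,0,0,0,0],[0,0,0,0,0],[0,0,0,0,0]],
  ],
)

```text
time_s: 18.62
ee_pos: [442.9, -155.5, 28.6]
ee_rot: [180.0, -0.0, -3.3]
force: [0.3, -1.1, -1.2]
gripper_width: 24.5
gripper_force: 0.9
```

Request:
send_rows(
  steps=[
    [[0,0,0,0,0],[0,0,0,0,0],[0,0,0,0,0],[0,0,0,0,0]],
  ],
)

```text
time_s: 18.95
ee_pos: [443.1, -155.9, 28.5]
ee_rot: [180.0, -0.0, -3.3]
force: [0.5, -2.5, 1.5]
gripper_width: 21.3
gripper_force: 30.0
```

Request:
send_rows(
  steps=[
    [[0,0,-0.3,0,0],[0,0,-0.7,0,0],[0,0,-0.8,0,0],[0,0,-0.8,0,0],[0,0,-0.4,0,0]],
  ],
)

```text
time_s: 19.37
ee_pos: [443.7, -155.5, 151.0]
ee_rot: [180.0, -0.2, -3.4]
force: [1.5, 0.2, -3.5]
gripper_width: 20.8
gripper_force: 30.0
```

Request:
send_rows(
  steps=[
    [[0,0,0,0,0],[0,0,0,0,0]],
  ],
)

```text
time_s: 19.53
ee_pos: [442.3, -155.1, 147.9]
ee_rot: [-180.0, 0.0, -3.4]
force: [-0.1, 0.4, -4.1]
gripper_width: 21.1
gripper_force: 30.0
```

```bash
python3 plan.py 520 346 148 -3.4
```

```text
t 19.53 pose [ 442.3 -155.1  147.9] yaw -3.4 d [7.770e+01 5.011e+02 1.000e-01] dyaw -0.0 w 21.1 q6 73.0 rows 14
[0.09, -0.9, -0.0, 0.0] [0.09, -0.9, -0.0, 0.0] [0.09, -0.9, -0.0, 0.0] [0.09, -0.9, -0.0, 0.0] [0.09, -0.9, -0.0, 0.0]
[0.09, -0.9, -0.0, 0.0] [0.09, -0.9, -0.0, 0.0] [0.09, -0.9, -0.0, 0.0] [0.09, -0.9, -0.0, 0.0] [0.09, -0.9, -0.0, 0.0]
[0.09, -0.9, -0.0, 0.0] [0.09, -0.9, -0.0, 0.0] [0.09, -0.9, -0.0, 0.0] [0.09, -0.9, -0.0, 0.0]
```

Request:
send_rows(
  steps=[
    [[0.09,-0.6,0,0,0],[0.09,-0.9,0,0,0],[0.09,-0.9,0,0,0],[0.09,-0.9,0,0,0],[0.09,-0.9,0,0,0]],
  ],
)

```text
time_s: 19.95
ee_pos: [468.5, 12.8, 145.6]
ee_rot: [180.0, 0.3, -3.4]
force: [0.6, 0.2, -3.2]
gripper_width: 21.4
gripper_force: 30.0
```

Request:
send_rows(
  steps=[
    [[0.09,-0.9,0,0,0],[0.09,-0.9,0,0,0],[0.09,-0.9,0,0,0],[0.09,-0.9,0,0,0],[0.09,-0.9,0,0,0]],
  ],
)

```text
time_s: 20.37
ee_pos: [497.1, 191.1, 145.2]
ee_rot: [179.9, 0.3, -3.3]
force: [0.5, -0.3, -3.2]
gripper_width: 20.9
gripper_force: 30.0
```

Request:
send_rows(
  steps=[
    [[0.09,-0.9,0,0,0],[0.09,-0.9,0,0,0],[0.09,-0.9,0,0,0],[0.09,-0.9,0,0,0],[0,-0.3,0,0,0]],
  ],
)

```text
time_s: 20.78
ee_pos: [521.7, 349.1, 144.5]
ee_rot: [-180.0, 0.2, -3.2]
force: [0.4, 0.4, -3.0]
gripper_width: 21.0
gripper_force: 30.0
```

Request:
send_rows(
  steps=[
    [[0,0,0,0,0],[0,0,0,0,0],[0,0,0,0,0],[0,0,0,0,0]],
  ],
)

```text
time_s: 21.12
ee_pos: [522.0, 342.9, 147.3]
ee_rot: [179.9, 0.1, -3.4]
force: [-0.7, -0.1, -3.2]
gripper_width: 21.3
gripper_force: 30.0
```

```bash
python3 plan.py 520 346 40 -3.4 5
python3 - <<'E'
from h import *
from workcell import env
f=env.grab_frame("scene")
cv2.imwrite("pics/s2.png",f["pixels"][100:420,100:600,::-1])
E
```

```text
t 21.12 pose [522.  342.9 147.3] yaw -3.4 d [  -2.     3.1 -107.3] dyaw 0.0 w 21.3 q6 126.0 rows 5
[-0.01, -0.01, 0.54, -0.0] [-0.01, -0.01, 0.54, -0.0] [-0.01, -0.01, 0.54, -0.0] [-0.01, -0.01, 0.54, -0.0] [-0.01, -0.01, 0.54, -0.0]
```

View pics/s2.png

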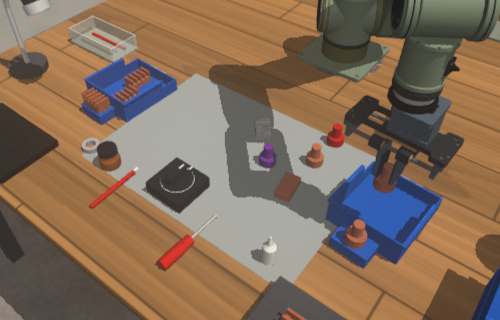

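The picture shows both fins lying flat in the right bin (crop 130,80), the stub held upright over the left bin (385,178), and the bystanders in place.

Request:
send_rows(
  steps=[
    [[-0.03,-0.05,0.5,0,0],[-0.02,-0.02,0.7,0,0],[0,0,0.7,0,0],[0,0,0.5,0,0],[0,0,0.25,0,0]],
  ],
)

```text
time_s: 21.58
ee_pos: [519.1, 345.4, 39.6]
ee_rot: [179.8, 0.2, -3.4]
force: [-1.1, 0.2, -3.6]
gripper_width: 21.3
gripper_force: 30.0
```

Request:
send_rows(
  steps=[
    [[0,0,0.05,0,0],[0,0,0,0,0],[0,0,0,0,0],[0,0,0,0,0]],
  ],
)

```text
time_s: 21.92
ee_pos: [521.9, 348.1, 42.2]
ee_rot: [-179.9, -0.2, -3.4]
force: [-0.9, 0.1, -3.5]
gripper_width: 21.3
gripper_force: 30.0
```

Request:
send_rows(
  steps=[
    [[0,0,0.12,0,0],[0,0,0.08,0,0],[0,0,0.04,0,0],[0,0,0,0,0],[0,0,0,0,0]],
  ],
)

```text
time_s: 22.33
ee_pos: [521.1, 347.6, 32.3]
ee_rot: [-180.0, -0.1, -3.3]
force: [-1.8, -1.9, 4.7]
gripper_width: 21.1
gripper_force: 30.0
```

Request:
send_rows(
  steps=[
    [[0,0,0,0,0.5],[0,0,0,0,0.5],[0,0,0,0,0.5],[0,0,-0.4,0,0.5],[0,0,-0.8,0,0.5]],
  ],
)

```text
time_s: 22.75
ee_pos: [518.2, 346.0, 75.2]
ee_rot: [179.7, 0.4, -3.3]
force: [-0.1, 0.4, -0.3]
gripper_width: 45.4
gripper_force: 0.0
```

Request:
send_rows(
  steps=[
    [[0,0,-0.9,0,0.5],[0,0,-0.5,0,0.5],[0,0,0,0,0.5],[0,0,0,0,0.5]],
  ],
)

```text
time_s: 23.08
ee_pos: [521.3, 348.0, 135.9]
ee_rot: [-179.9, -0.1, -3.3]
force: [1.2, -0.3, -0.9]
gripper_width: 45.9
gripper_force: 0.0
```

```bash
python3 plan.py 442.9 161.4 110 -3.4
```

```text
t 23.08 pose [521.3 348.  135.9] yaw -3.3 d [ -78.4 -186.6  -25.9] dyaw -0.1 w 45.9 q6 126.0 rows 6
[-0.28, 0.8, 0.11, 0.0] [-0.28, 0.8, 0.11, 0.0] [-0.28, 0.8, 0.11, 0.0] [-0.28, 0.8, 0.11, 0.0] [-0.28, 0.8, 0.11, 0.0]
[-0.28, 0.8, 0.11, 0.0]
```

Request:
send_rows(
  steps=[
    [[-0.28,0.8,0,0,0.6],[-0.28,0.8,0.1,0,0.6],[-0.28,0.8,0.16,0,0.6],[-0.28,0.8,0.16,0,0.6],[-0.28,0.8,0.16,0,0.6]],
  ],
)

```text
time_s: 23.5
ee_pos: [453.3, 189.4, 109.4]
ee_rot: [179.9, 0.2, -3.3]
force: [0.8, 0.0, -0.3]
gripper_width: 54.4
gripper_force: 0.0
```

Request:
send_rows(
  steps=[
    [[-0.28,0.8,0.08,0,0.6],[0,0,0,0,0.6],[0,0,0,0,0.6],[0,0,0,0,0.6],[0,0,0,0,0.6]],
  ],
)

```text
time_s: 23.92
ee_pos: [443.1, 160.7, 108.0]
ee_rot: [-180.0, -0.0, -3.3]
force: [-0.6, 0.2, 0.6]
gripper_width: 54.9
gripper_force: 0.0
```

```bash
python3 plan.py 442.9 161.4 28 -3.3 4
```

```text
t 23.92 pose [443.1 160.7 108. ] yaw -3.3 d [ -0.2   0.7 -80. ] dyaw 0.0 w 54.9 q6 112.0 rows 4
[-0.0, -0.0, 0.5, -0.0] [-0.0, -0.0, 0.5, -0.0] [-0.0, -0.0, 0.5, -0.0] [-0.0, -0.0, 0.5, -0.0]
```

Request:
send_rows(
  steps=[
    [[0,-0.02,0.6,0,0.6],[0,0,0.7,0,0.6],[0,0,0.4,0,0.6],[0,0,0.2,0,0.6],[0,0,0.1,0,0.6]],
  ],
)

```text
time_s: 24.33
ee_pos: [442.3, 161.3, 27.0]
ee_rot: [180.0, 0.1, -3.3]
force: [-0.8, 0.6, -0.0]
gripper_width: 55.0
gripper_force: 0.0
```

Request:
send_rows(
  steps=[
    [[0,0,0,0,0.6],[0,0,0,0,0.6],[0,0,0,0,0.6],[0,0,0,0,0],[0,0,0,0,0]],
  ],
)

```text
time_s: 24.75
ee_pos: [443.0, 160.8, 29.1]
ee_rot: [-180.0, -0.1, -3.3]
force: [-0.8, 0.1, -0.0]
gripper_width: 44.1
gripper_force: 0.0
```

Request:
send_rows(
  steps=[
    [[0,0,0,0,0],[0,0,0,0,0],[0,0,0,0,0],[0,0,0,0,0],[0,0,0,0,0]],
  ],
)

```text
time_s: 25.17
ee_pos: [442.7, 160.8, 28.5]
ee_rot: [-180.0, -0.0, -3.4]
force: [0.6, 1.5, 1.0]
gripper_width: 21.1
gripper_force: 30.0
```

Request:
send_rows(
  steps=[
    [[0,0,0,0,0],[0,0,0,0,0]],
  ],
)

```text
time_s: 25.33
ee_pos: [442.7, 160.9, 28.5]
ee_rot: [-180.0, -0.0, -3.4]
force: [0.5, 1.4, 1.5]
gripper_width: 21.5
gripper_force: 30.0
```

Request:
send_rows(
  steps=[
    [[0,0,-0.3,0,0],[0,0,-0.7,0,0],[0,0,-0.8,0,0],[0,0,-0.8,0,0],[0,0,-0.4,0,0]],
  ],
)

```text
time_s: 25.75
ee_pos: [443.4, 160.7, 151.1]
ee_rot: [-180.0, -0.2, -3.3]
force: [0.7, 0.6, -2.6]
gripper_width: 20.8
gripper_force: 30.0
```

Request:
send_rows(
  steps=[
    [[0,0,0,0,0],[0,0,0,0,0]],
  ],
)

```text
time_s: 25.92
ee_pos: [442.0, 160.3, 148.0]
ee_rot: [180.0, 0.0, -3.3]
force: [-1.0, -0.2, -3.2]
gripper_width: 21.4
gripper_force: 30.0
```

```bash
python3 plan.py 448 352 148 -3.4
```

```text
t 25.92 pose [442.  160.3 148. ] yaw -3.3 d [  6.  191.7   0. ] dyaw -0.1 w 21.4 q6 112.0 rows 5
[-0.03, -0.96, -0.0, 0.0] [-0.03, -0.96, -0.0, 0.0] [-0.03, -0.96, -0.0, 0.0] [-0.03, -0.96, -0.0, 0.0] [-0.03, -0.96, -0.0, 0.0]
```

Request:
send_rows(
  steps=[
    [[-0.03,-0.6,0,0,0],[-0.03,-0.95,0,0,0],[-0.03,-0.95,0,0,0],[-0.03,-0.95,0,0,0],[-0.03,-0.95,0,0,0]],
  ],
)

```text
time_s: 26.33
ee_pos: [445.1, 337.1, 145.2]
ee_rot: [179.8, 0.2, -3.4]
force: [0.6, 0.5, -2.9]
gripper_width: 21.5
gripper_force: 30.0
```

Request:
send_rows(
  steps=[
    [[0,-0.4,0,0,0],[0,0,0,0,0],[0,0,0,0,0],[0,0,0,0,0],[0,0,0,0,0]],
  ],
)

```text
time_s: 26.75
ee_pos: [447.2, 350.9, 147.3]
ee_rot: [179.9, 0.1, -3.4]
force: [-0.0, -0.1, -3.4]
gripper_width: 21.1
gripper_force: 30.0
```

```bash
python3 plan.py 448 352 40 -3.4 5
```

```text
t 26.75 pose [447.2 350.9 147.3] yaw -3.4 d [   0.8    1.1 -107.3] dyaw 0.0 w 21.1 q6 130.0 rows 5
[0.0, -0.01, 0.54, -0.0] [0.0, -0.01, 0.54, -0.0] [0.0, -0.01, 0.54, -0.0] [0.0, -0.01, 0.54, -0.0] [0.0, -0.01, 0.54, -0.0]
```

Request:
send_rows(
  steps=[
    [[0,-0.02,0.5,0,0],[0,0,0.7,0,0],[0,0,0.7,0,0],[0,0,0.5,0,0],[0,0,0.25,0,0]],
  ],
)

```text
time_s: 27.17
ee_pos: [446.2, 350.8, 39.7]
ee_rot: [179.8, 0.2, -3.4]
force: [-0.3, -0.0, -3.2]
gripper_width: 21.2
gripper_force: 30.0
```

Request:
send_rows(
  steps=[
    [[0,0,0.05,0,0],[0,0,0,0,0],[0,0,0,0,0],[0,0,0,0,0]],
  ],
)

```text
time_s: 27.5
ee_pos: [448.8, 354.0, 41.9]
ee_rot: [-179.9, -0.1, -3.4]
force: [0.3, 0.1, -3.3]
gripper_width: 21.8
gripper_force: 30.0
```

Request:
send_rows(
  steps=[
    [[0,0,0.12,0,0],[0,0,0.08,0,0],[0,0,0.04,0,0],[0,0,0,0,0],[0,0,0,0,0]],
  ],
)

```text
time_s: 27.92
ee_pos: [448.2, 354.0, 32.3]
ee_rot: [-179.9, -0.1, -3.3]
force: [-1.3, -1.2, 5.7]
gripper_width: 21.1
gripper_force: 30.0
```

Request:
send_rows(
  steps=[
    [[0,0,0,0,0.5],[0,0,0,0,0.5],[0,0,0,0,0.5],[0,0,-0.4,0,0.5],[0,0,-0.8,0,0.5]],
  ],
)

```text
time_s: 28.33
ee_pos: [445.3, 351.6, 75.6]
ee_rot: [179.7, 0.4, -3.3]
force: [0.7, -0.8, -0.3]
gripper_width: 45.6
gripper_force: 0.0
```

Request:
send_rows(
  steps=[
    [[0,0,-0.9,0,0.5],[0,0,-0.9,0,0.5],[-0.9,0,-0.3,0,0.5],[-0.9,0,0,0,0.5],[-0.9,0,0,0,0.5]],
  ],
)

```text
time_s: 28.75
ee_pos: [339.5, 360.1, 163.8]
ee_rot: [-179.9, -0.1, -3.4]
force: [-0.7, 1.0, 0.1]
gripper_width: 45.7
gripper_force: 0.0
```

Request:
send_rows(
  steps=[
    [[-0.8,0,0,0,0.5],[0,0,0,0,0.5],[0,0,0,0,0.5],[0,0,0,0,0.5],[0,0,0,0,0.5]],
  ],
)

```text
time_s: 29.17
ee_pos: [309.1, 361.9, 162.7]
ee_rot: [-180.0, -0.0, -3.4]
force: [-0.4, 0.3, -0.3]
gripper_width: 45.6
gripper_force: 0.0
```

Run:
```python
from h import *
from workcell import env
f=env.grab_frame("top"); cv2.imwrite("pics/top2.png",f["pixels"][:,:,::-1])
rects(f,copper(f),25,60,(80,580,200,340))
rects(f,f["pixels"].min(-1)>120,20,70,(311,358,145,192),6)
rects(f,f["pixels"].min(-1)>=0,57,70,(311,358,145,192),6)
print(env.state()["force"],env.state()["ee_pos"])
```

```text
px [514. 202.] c (616.8, -371.9) size (68.2, 7.6) long-axis deg 88.7 z 49.9 n 117
px [140. 220.] c (600.2, 337.0) size (36.3, 35.1) long-axis deg -20.1 z 51.2 n 193
px [500. 234.] c (556.3, -347.3) size (61.5, 38.2) long-axis deg -2.7 z 34.9 n 277
px [138. 262.] c (520.3, 339.5) size (35.9, 33.9) long-axis deg 88.6 z 45.5 n 213
px [520. 274.] c (479.2, -381.9) size (60.9, 38.1) long-axis deg -2.8 z 34.8 n 251
px [135. 300.] c (449.2, 348.2) size (35.8, 33.7) long-axis deg 88.6 z 41.9 n 221
px [316. 171.] c (690.1, 1.8) size (15.6, 2.3) long-axis deg 12.5 z 32.4 n 11
px [334. 181.] c (668.5, -34.9) size (39.6, 25.7) long-axis deg -32.1 z 36.0 n 75
px [320. 179.] c (671.5, -6.2) size (15.1, 2.7) long-axis deg 37.0 z 33.1 n 11
px [334. 164.] c (694.7, -32.8) size (51.5, 15.1) long-axis deg -1.5 z 59.0 n 178
[0.09092173 0.66587133 0.04783147] [309.15744159 361.79966444 162.61972199]
```

View pics/top2.png

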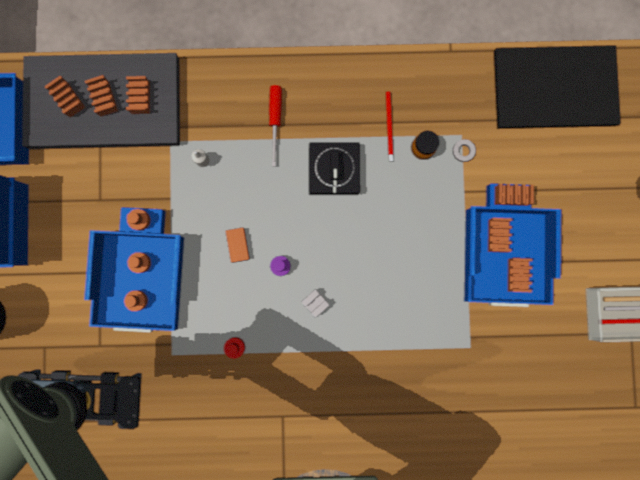

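The top view shows both stubs in the left bin at (138,262) and (135,300), and both fins in the right bin at (500,234) and (520,274). The dial pointer is in line with the white mark at (334,185), the bystanders have not moved, and the arm is clear.

```bash
python3 -c "
from workcell import env
print(env.job_done())"
```

```text
the job is handed in; nothing more can be done
None
```

I turned the dial to its line first, then set both finned electrodes in the right bin and both round stubs in the left bin, with the bystanders unmoved in the final top view; the job is handed in (29 s of 72 s), and no verdict was returned.

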